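# Refit the pump stopper of the oil flask

## Robot

A 6-joint arm with a two-finger parallel gripper is mounted at the origin on the work surface. World frame = base frame: x ahead of the robot, y to its left, z up, the work surface at z = 0. Lengths are in mm, angles in rad, forces in N, time in s.
With the tool pointing down it reaches from about 350 to 775 mm from the base axis. Payload 7.3 kg.
Tool frame: the origin (TCP) lies between the finger pads; the fingertips stand bot.tip_extent ahead of it and the grasp point (between the pads) lies 6 mm ahead of it (bot.tip_extent is the distance from the TCP to the fingertips, in mm); x points along the fingers, y is the direction in which the jaws open and shut, and the axes are right-handed (so a half turn about x gives the same grasp; the last joint's range is limited). The gripper opens to 92 mm and grips with 3 to 60 N. Pads are 19 mm wide; open, the fingers measure 130 mm over their backs; the gripper's body (75 mm by 190 mm) begins 47 mm behind the grasp point.
Start: joints at [0.97, 0.342, 1.524, -0, 1.275, -0.146], TCP at [230.613, 471.66, 224.241] pointing down, gripper open.
Joint ranges: [-2.53, 2.53], [-0.77, 2.02], [0.04, 2.7], [-1, 4.14], [0.28, 2.66], [-3.11, 3.11]. Speed limits (rad/s): [2.57, 2.57, 3.14, 3.14, 3.14, 3.14].

## Interface

Orientations are given as [roll, pitch, yaw] about the fixed x, y, z axes, in that order (R = Rz(yaw) Ry(pitch) Rx(roll)).
In Python, from plant import bot, capture, workorder gives the robot as it stands. The module is installed in compiled form; this text tells all that it offers.
- The arm moves only by the shell command python3 -m crank 'ROWS'. ROWS is JSON, a list of rows, each an object with "linear": the shift along the tool's x, y, z in cm, a list of three; "delta_rot": the turn, a rotation vector about the tool's x, y, z in degrees, a list of three; "fingers": the opening, from 0 (shut) to 1 (fully open). In form: [{"linear": [x, y, z], "delta_rot": [wx, wy, wz], "fingers": fingers}, ...]. A call has exactly 5 rows; each row shifts and turns the commanded pose from where the row before left it, along the tool's axes as they then stand; what a row does not reach is not made up. A row lasts 1/10 s, in which the tool goes at most 50 mm and 8.59 degrees, less where a joint would pass 70% of its speed; a pose out of reach is approached as far as the arm can. A call with a gripper value outside its range is refused whole. The fingers move at their own pace and stop on an object; the grip force is fixed at half the most. Time passes only in rows, so rows that do not move let the fingers close, or fill a call up. It gives the time, the measured TCP pose, the force and the opening at its end, in the units of the state.
- bot.get_obs(): the state, without advancing time (a new reading comes with each control period).
- capture(name): name is "scene" or "top"; returns a dict with "image" (420x560x3 uint8, blue, green, red), "mtx" (3x3 intrinsics, pixels), "pose" (4x4, takes a point from camera to world coordinates). Camera axes: x right, y down, z forward; pixel columns grow to the right and rows downward; lengths in mm; the calibration is good to about 2 mm. A picture is of the moment at which its call begins. There is no depth.
- workorder.close_job(): hands the job in, once; it reports no verdict.
The state is a dict: "time": time; "joint_positions": joint angles; "dq": joint speeds; "tau": joint torques, N m; "tool_pos": TCP position; "tcp_rot": TCP orientation; "contact_force": force on the tool from outside, world axes, zero at the start; "moment": the same for the moment, N m; "grip_width": finger opening in mm.
Only numpy, scipy, OpenCV 4.12 (cv2) and the standard library are available. Lean on these libraries where they do the work, as an engineer would, in place of code of your own. Each camera call takes 0.05 s, during which the arm holds its last target. There are 200 camera calls.

## Task

The pump stopper of the finishing-oil flask has been left on its side on the workbench. Stand it up on its small rubber end on a clear bit of the bench and let go of it, then take it afresh from above and set it gently and fully home in the flask's open neck. Let go, press its plunger all the way down to its stop and let it spring back, leaving the flask standing and the other things on the bench where they are.

Things in the scene. Friction and masses are not known exactly. Their poses are not given: they have to be found in the camera images.
- pump: Loose pump stopper, 0.13 kg. Origin: centre of its small end; z along its axis to the plunger. z 0-30 mm black rubber taper, 31 to 37 mm diameter; z 30-60 grey block 44 x 44 mm (sides face its x, y), its underside the shoulder that rests on the neck's rim; z 60-80 steel plunger. Steel spout 8 mm thick on the block's -x side at z 50, to 44 mm from the axis. Starts lying, axis 22 mm up, spout up.
- pump_shoulder (a point): Point on the pump stopper's axis at the underside of the grey block, 30 mm above its small end. Axes as the pump's.
- plunger_top (a point): Centre of the top face of the plunger's steel head (28 mm diameter, 8 mm thick), 80 mm from the stopper's small end when not pressed; a 10 mm thick rod 12 mm long carries it above the block. Axes as the pump's.
- plunger (a joint): Travel of the spring plunger in m: 0 up, 0.008 pressed to its stop. The spring resists with 2 N at first, 5 N at the stop.
- flask: Amber glass flask, open, loose, 0.7 kg, 120 mm high: body 90 mm diameter up to 62 mm, cone to a straight neck 48 mm outside and 40 mm inside diameter from 85 mm to the rim at 120 mm. It is hollow to its floor. Origin at the centre of its underside, z up.
- flask_mouth (a point): Centre of the flask's mouth, in the plane of the rim, 120 mm above its underside; z points up out of the neck.
- jar: Bystander: closed glass jar with a steel lid, 76 mm diameter, 95 mm high. Origin at the centre of its underside.
- mug: Bystander: white ceramic mug, 80 mm diameter, 90 mm high, handle on its +y side to about 75 mm from its axis. Origin at the centre of its underside.
- sander: Bystander: cork-topped sanding block 130 x 62 x 37 mm, lying. Origin at the centre of its underside.
- driver: Bystander: screwdriver lying on the bench, along its x axis. Origin under its middle.
Mind the look-alikes: they are no part of the job. Of the things that look like the pump, the larger one is meant.

How it is judged (in metres and radians):
On the way, in this order (a step that is already met when the one before it is completed fails the run):
1. the pump stopper stands upright on its small end on the bench, let go (angle between pump's own z axis and vertical below 0.12 rad and height (world z) of pump below 0.01 m and height (world z) of plunger_top above 0.06 m and horizontal distance between pump and flask above 0.06 m and contact force between pump and the arm below 0.3 N and contact force between pump and the fingers below 0.3 N and linear speed of pump below 0.03 m/s), for 0.2 s.
2. the pump stopper sits fully home in the flask's neck, let go (horizontal distance between pump_shoulder and flask_mouth below 0.005 m and z of pump_shoulder in the frame of flask_mouth below 0.003 m and angle between the z axis of pump and the z axis of flask, either way round below 0.08 rad and angle between pump's own z axis and vertical below 0.2 rad and value of joint plunger below 0.005 m and contact force between pump and the fingers below 0.3 N), for 0.2 s.
3. the plunger is pressed down to its stop (value of joint plunger above 0.007 m), for 0.05 s.
At the end, for the whole second after the job is handed in: The pump stopper sits in the flask's neck: shoulder within 3 mm of the rim, within 5 mm of its centre and aligned within 0.08 rad; the flask stands upright on the bench (within 0.05 rad), the plunger has sprung back to within 2 mm of the top, and all is at rest (horizontal distance between pump_shoulder and flask_mouth below 0.005 m and z of pump_shoulder in the frame of flask_mouth below 0.003 m and angle between the z axis of pump and the z axis of flask, either way round below 0.08 rad and angle between flask's own z axis and vertical below 0.05 rad and angle between pump's own z axis and vertical below 0.2 rad and height (world z) of flask below 0.01 m and value of joint plunger below 0.002 m and linear speed of each of pump, flask below 0.02 m/s); the robot touches nothing.
It fails at once if the flask is knocked or pushed: tipped by more than 0.3 rad or shifted by more than 50 mm (angle between flask's own z axis and vertical above 0.3 rad or distance of flask from where it was at the start of the episode above 0.05 m).
It fails at once if the stopper is rammed into the flask (more than 60 N between them) (contact force between pump and flask above 60 N).
It fails at once if the stopper is dropped into the neck (falling free at over 0.4 m/s, as from about 10 mm or more) (contact force between pump and the fingers below 0.3 N and horizontal distance between pump_shoulder and flask_mouth below 0.03 m and linear speed of pump above 0.4 m/s).
It fails at once if a bystander is shifted by more than 30 mm (distance of any of jar, mug, sander, driver from where it was at the start of the episode above 0.03 m).
It also fails if it takes over 69 s, if anything falls off the work surface, if the arm or the gripper's body presses on something with over 40 N, if the wrist force passes 120 N, or if a joint passes its speed limit or range.

## Working session

There is one attempt and no reset: what is moved stays moved. The work goes in short steps, Python scripts to look and compute and a shell command to move; the robot and the scene stay as the last step left them, time stands still between calls to the robot, and variables do not carry over. Pictures are saved under pics/ and viewed, on a budget of 10 in all, crops included, one or two more only if the job needs it, and the job is handed in when it is done.

```bash
mkdir -p pics; python3 - <<'E'
from plant import bot,capture
import cv2,numpy as np
for n in("scene","top"):
    c=capture(n);cv2.imwrite(f"pics/{n}0.png",c["image"]);np.savez(f"{n}0.npz",**c);print(n,c["mtx"].tolist(),np.round(c["pose"],3).tolist())
o=bot.get_obs();print(o,bot.tip_extent)
E
```

```text
scene [[532.9578945713989, 0.0, 276.48969344560163], [0.0, 532.9578945713989, 215.38964858734622], [0.0, 0.0, 1.0]] [[0.808, 0.421, -0.412, 1141.34], [0.589, -0.589, 0.553, -812.173], [-0.01, -0.69, -0.724, 1182.412], [0.0, 0.0, 0.0, 1.0]]
top [[445.8332776032379, 0.0, 277.1167652317174], [0.0, 445.8332776032379, 209.27063355364234], [0.0, 0.0, 1.0]] [[0.001, -0.974, 0.228, 309.788], [-1.0, -0.003, -0.006, 27.52], [0.006, -0.228, -0.974, 1039.728], [0.0, 0.0, 0.0, 1.0]]
{'time': 0.1, 'joint_positions': array([ 9.69984189e-01,  3.42686580e-01,  1.52489151e+00,  8.75863329e-06,
        1.27539103e+00, -1.45984624e-01]), 'dq': array([-3.90490719e-04, -1.04424249e-03, -1.31588668e-03,  1.48186556e-05,
        9.87084594e-04,  5.26628371e-04]), 'tau': array([ 2.19120891e-03, -4.32001984e+01, -2.44693941e+01,  7.20994477e-02,
        5.25442546e-02, -4.35633115e-05]), 'tool_pos': array([230.40698533, 471.34995682, 223.60751479]), 'tcp_rot': array([-1.7228658 ,  1.56941983, -2.17769587]), 'contact_force': array([ 0.19227725, -0.4594219 ,  0.14525693]), 'moment': array([-0.02487117, -0.0596206 , -0.0091521 ]), 'grip_width': 91.7825171517511} 25.0
```

View pics/scene0.png

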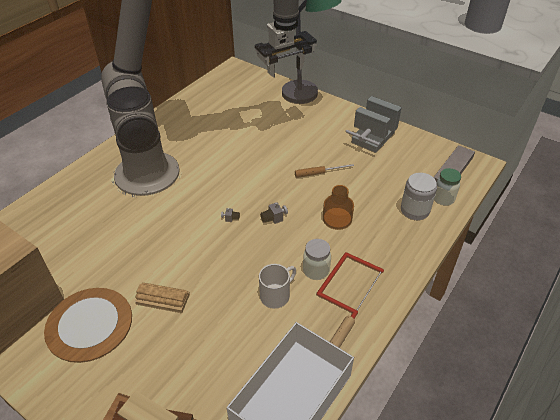

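View pics/top0.png

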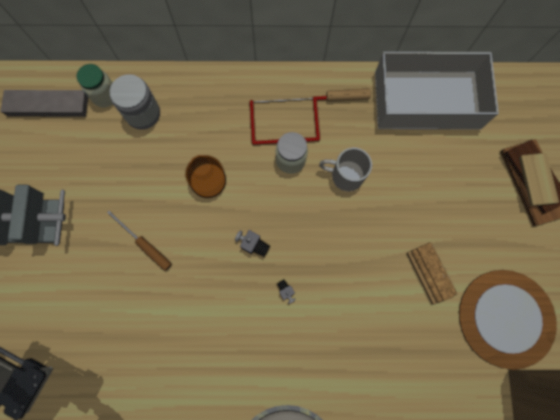

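The scene view shows the large pump at about (273,213) and the flask at (339,207). In the top view the pump is at (253,243), the flask at (206,177) and the small look-alike at (286,291). Next, a magnified composite.

```bash
cat > h.py <<'E'
import numpy as np,cv2
from plant import bot,capture
def ray(c,u,v):
    d=c["pose"][:3,:3]@np.linalg.inv(c["mtx"])@[u,v,1.]
    return c["pose"][:3,3],d
def onz(c,u,v,z):
    p,d=ray(c,u,v);return p+d*(z-p[2])/d[2]
def proj(c,P):
    q=c["pose"][:3,:3].T@(np.asarray(P,float)-c["pose"][:3,3]);q=c["mtx"]@q;return q[:2]/q[2]
def crop(c,u,v,w,h,s):
    return cv2.resize(c["image"][v:v+h,u:u+w],None,fx=s,fy=s,interpolation=cv2.INTER_CUBIC)
def tri(c1,p1,c2,p2):
    A=[];b=[]
    for c,p in((c1,p1),(c2,p2)):
        o,d=ray(c,*p);d=d/np.linalg.norm(d);M=np.eye(3)-np.outer(d,d);A.append(M);b.append(M@o)
    return np.linalg.lstsq(np.vstack(A),np.hstack(b),rcond=None)[0]
E
python3 - <<'E'
from h import *
t=dict(np.load("top0.npz"));s=dict(np.load("scene0.npz"))
a=np.hstack([crop(t,230,222,50,40,8),crop(s,250,192,50,40,8)])
b=np.hstack([crop(t,180,150,50,40*1,8)*0+crop(t,181,152,50,50,8)[:320],crop(s,314,182,50,50,8)[:320]])
cv2.imwrite("pics/z1.png",np.vstack([a,b])[:600])
for n,u,v,z in(("flask rim",206,170,120),("pump",253,243,22)):print(n,onz(t,u,v,z).round(1))
E
```

```text
flask rim [611.7 175.7 120. ]
pump [468.   76.7  22. ]
```

View pics/z1.png

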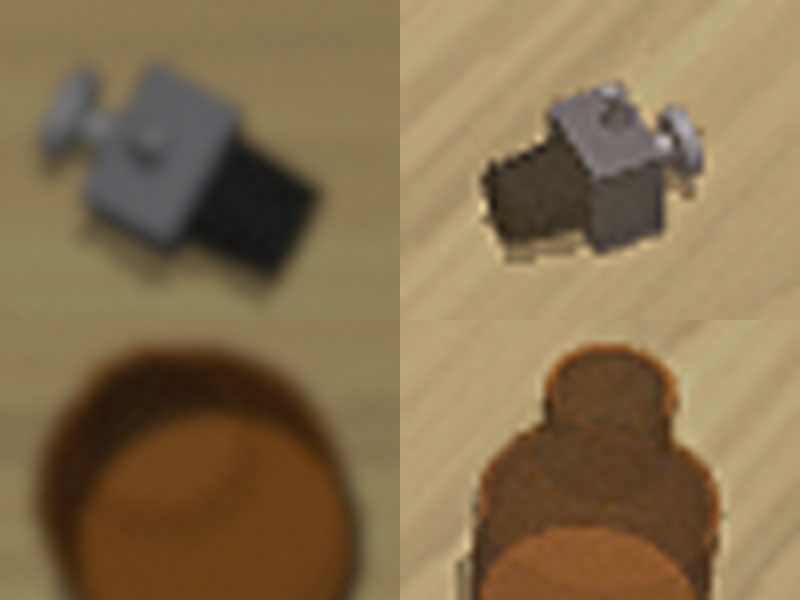

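Magnified, the block's top face in the top view has corners near crop px (150,65), (243,115), (180,245), (85,195), with the rubber end to the lower right and the plunger to the upper left. In the scene crop the flask rim's far edge is at (610,345).

```bash
python3 - <<'E'
from h import *
from scipy.spatial.transform import Rotation as R
t=dict(np.load("top0.npz"));s=dict(np.load("scene0.npz"))
f=lambda p,z:onz(t,230+p[0]/8-.5,222+p[1]/8-.5,z)
C=np.array([f(p,44) for p in((150,65),(243,115),(180,245),(85,195))]);print(C.round(1),np.linalg.norm(np.roll(C,-1,0)-C,axis=1).round(1))
c=C.mean(0);d1=C[0]-C[1]+C[3]-C[2];print("block",c.round(1),d1,np.degrees(np.arctan2(d1[1],d1[0])))
w=(C[0]-C[3]+C[1]-C[2]);print("across+90",np.degrees(np.arctan2(w[1],w[0]))+90)
e=f((295,232),30);pl=f((62,120),22);d=pl-e;print("end",e,"plg",pl,np.degrees(np.arctan2(d[1],d[0])))
# scene block top corners
g=lambda p,z:onz(s,250+(p[0]-400)/8-.5,192+p[1]/8-.5,z)
S=np.array([g(p,44) for p in((550,107),(620,85),(665,160),(595,178))]);print("scene",S.round(1),S.mean(0).round(1))
# flask
q=onz(s,314+210/8-.5,182+25/8-.5,120);v=q-s["pose"][:3,3];v[2]=0;v/=np.linalg.norm(v);print("flask from rim",q-24*v)
for p in((545,395),(675,395)):print(onz(s,314+(p[0]-400)/8-.5,182+(p[1]-320)/8-.5,120))
hsv=cv2.cvtColor(t["image"],cv2.COLOR_BGR2HSV)
m=((hsv[...,0]<17)&(hsv[...,1]>150)).astype(np.uint8);m[:, :175]=0;m[:,240:]=0;m[:145]=0;m[210:]=0
x,y,wd,h=cv2.boundingRect(m);print(x,y,wd,h)
print("top: left/right z40",onz(t,x-.5,y+h/2,55),onz(t,x+wd-.5,y+h/2,55),"near edge z~5",onz(t,x+wd/2,y+h-.5,0),"far",onz(t,x+wd/2,y-.5,62))
o=bot.get_obs();print(R.from_euler("xyz",o["tcp_rot"]).as_matrix().round(3))
E
```

```text
[[495.2  86.9  44. ]
 [480.9  60.3  44. ]
 [443.9  77.6  44. ]
 [458.  104.5  44. ]] [30.1 40.8 30.4 41.2]
block [469.5  82.3  44. ] [28.35848848 53.41321276  0.        ] 62.03498437475917
across+90 64.75808764412716
end [449.61781146  45.67266636  30.        ] plg [483.08776686 113.310075    22.        ] 63.6717766341882
scene [[447.7  79.1  44. ]
 [462.2 103.8  44. ]
 [499.   81.6  44. ]
 [483.3  59.1  44. ]] [473.1  80.9  44. ]
flask from rim [624.84921027 185.60863942 120.        ]
[608.53464356 170.90556776 120.        ]
[646.5198705  197.97890101 120.        ]
186 156 39 41
top: left/right z40 [617.20588087 232.77991517  55.        ] [617.50521578 142.95578932  55.        ] near edge z~5 [584.20228043 193.71457001   0.        ] far [665.97332132 187.52243047  62.        ]
[[-0.001  0.439  0.898]
 [-0.001  0.898 -0.439]
 [-1.    -0.001 -0.   ]]
```

```bash
cat >> h.py <<'E'
from scipy.spatial.transform import Rotation as Ro
def frame(a,y):
    a=np.array(a,float);a/=np.linalg.norm(a);y=np.array(y,float);y-=a*(a@y);y/=np.linalg.norm(y)
    return np.column_stack([a,y,np.cross(a,y)])
def to(G,Rt,o=None):
    """print shift (cm, current tool axes) and turn (deg) that bring the grasp point to G with axes Rt"""
    o=o or bot.get_obs();R0=Ro.from_euler("xyz",o["tcp_rot"]).as_matrix()
    p=np.array(G)-6*Rt[:,0]
    print("lin cm",(R0.T@(p-o["tool_pos"])/10).round(2),"rot deg",np.degrees(Ro.from_matrix(R0.T@Rt).as_rotvec()).round(2),
      "| lin if turned first",(Rt.T@(p-o["tool_pos"])/10).round(2),"t",round(o["time"],2),"w",round(o["grip_width"],1),"F",o["contact_force"].round(1),"q",o["joint_positions"].round(2),"p",o["tool_pos"].round(1))
zp=np.array([np.cos(np.radians(63)),np.sin(np.radians(63)),0]);up=np.array([0,0,1.])
th=np.radians(30)
A0=-np.cos(th)*up-np.sin(th)*zp
yj=np.array([zp[1],-zp[0],0])
R0g=frame(A0,yj);G0=np.array([471,82,27.])
E
python3 - <<'E'
from h import *
for s in(1,-1):
    to(G0-90*A0,frame(A0,s*yj))
E
```

```text
lin cm [ 11.37 -19.59  38.8 ] rot deg [ 88.68 -23.32 -23.69] | lin if turned first [19.31 39.11 10.75] t 0.1 w 91.8 F [ 0.2 -0.5  0.1] q [ 0.97  0.34  1.52  0.    1.28 -0.15] p [230.4 471.3 223.6]
lin cm [ 11.37 -19.59  38.8 ] rot deg [-86.85  23.58 -23.22] | lin if turned first [ 19.31 -39.11 -10.75] t 0.1 w 91.8 F [ 0.2 -0.5  0.1] q [ 0.97  0.34  1.52  0.    1.28 -0.15] p [230.4 471.3 223.6]
```

```bash

python3 -m crank '[{"linear":[0.4,-1.96,3.88],"delta_rot":[0,0,0],"fingers":1},{"linear":[0.4,-1.96,3.88],"delta_rot":[0,0,0],"fingers":1},{"linear":[0.4,-1.96,3.88],"delta_rot":[0,0,0],"fingers":1},{"linear":[0.4,-1.96,3.88],"delta_rot":[0,0,0],"fingers":1},{"linear":[0.4,-1.96,3.88],"delta_rot":[0,0,0],"fingers":1}]' >/dev/null
python3 -m crank '[{"linear":[0.4,-1.96,3.88],"delta_rot":[0,0,0],"fingers":1},{"linear":[0.4,-1.96,3.88],"delta_rot":[0,0,0],"fingers":1},{"linear":[0.4,-1.96,3.88],"delta_rot":[0,0,0],"fingers":1},{"linear":[0.4,-1.96,3.88],"delta_rot":[0,0,0],"fingers":1},{"linear":[0.4,-1.96,3.88],"delta_rot":[0,0,0],"fingers":1}]' >/dev/null
for i in 1 2; do python3 -m crank '[{"linear":[0,0,0],"delta_rot":[7.39,-1.94,-1.97],"fingers":1},{"linear":[0,0,0],"delta_rot":[7.39,-1.94,-1.97],"fingers":1},{"linear":[0,0,0],"delta_rot":[7.39,-1.94,-1.97],"fingers":1},{"linear":[0,0,0],"delta_rot":[7.39,-1.94,-1.97],"fingers":1},{"linear":[0,0,0],"delta_rot":[7.39,-1.94,-1.97],"fingers":1}]'; done
python3 -m crank '[{"linear":[0,0,0],"delta_rot":[7.39,-1.94,-1.97],"fingers":1},{"linear":[0,0,0],"delta_rot":[7.39,-1.94,-1.97],"fingers":1},{"linear":[0,0,0],"delta_rot":[0,0,0],"fingers":1},{"linear":[0,0,0],"delta_rot":[0,0,0],"fingers":1},{"linear":[0,0,0],"delta_rot":[0,0,0],"fingers":1}]'
python3 -c "
from h import *
to(G0-90*A0,R0g);to(G0,R0g)"
```

```text
time: 1.6
tool_pos: [492.8, 125.0, 184.0]
tcp_rot: [-0.467, 1.332, -1.575]
contact_force: [-0.3, -0.3, -0.3]
grip_width: 91.6
time: 2.1
tool_pos: [492.8, 125.3, 183.9]
tcp_rot: [-0.135, 1.12, -1.908]
contact_force: [0.2, -0.9, 0.2]
grip_width: 91.5
time: 2.6
tool_pos: [492.8, 125.1, 184.3]
tcp_rot: [-0.001, 1.05, -2.041]
contact_force: [-0.7, 0.3, -0.1]
grip_width: 91.9
lin cm [ 6.45  0.01 -3.66] rot deg [ 0.15 -0.17 -0.04] | lin if turned first [ 6.44  0.01 -3.68] t 2.6 w 91.9 F [-0.7  0.3 -0.1] q [ 0.32  0.59  1.35 -0.36  1.59  0.85] p [492.8 125.1 184.3]
lin cm [ 1.545e+01  1.000e-02 -3.640e+00] rot deg [ 0.15 -0.17 -0.04] | lin if turned first [ 1.544e+01  1.000e-02 -3.680e+00] t 2.6 w 91.9 F [-0.7  0.3 -0.1] q [ 0.32  0.59  1.35 -0.36  1.59  0.85] p [492.8 125.1 184.3]
```

```bash

python3 -m crank '[{"linear":[1.29,0,-0.73],"delta_rot":[0,0,0],"fingers":1},{"linear":[1.29,0,-0.73],"delta_rot":[0,0,0],"fingers":1},{"linear":[1.29,0,-0.73],"delta_rot":[0,0,0],"fingers":1},{"linear":[1.29,0,-0.73],"delta_rot":[0,0,0],"fingers":1},{"linear":[1.29,0,-0.73],"delta_rot":[0,0,0],"fingers":1}]' >/dev/null
for i in 1 2; do python3 -m crank '[{"linear":[0.9,0,0],"delta_rot":[0,0,0],"fingers":1},{"linear":[0.9,0,0],"delta_rot":[0,0,0],"fingers":1},{"linear":[0.9,0,0],"delta_rot":[0,0,0],"fingers":1},{"linear":[0.9,0,0],"delta_rot":[0,0,0],"fingers":1},{"linear":[0.9,0,0],"delta_rot":[0,0,0],"fingers":1}]'; done
python3 - <<'E'
from h import *
to(G0,R0g)
t=capture("top");s=capture("scene")
cv2.imwrite("pics/g1.png",np.hstack([crop(t,200,195,100,80,4),crop(s,225,160,100,80,4)]))
E
```

```text
time: 3.6
tool_pos: [482.7, 104.4, 70.7]
tcp_rot: [0.001, 1.05, -2.041]
contact_force: [0.7, 0.1, -0.1]
grip_width: 92.1
time: 4.1
tool_pos: [472.4, 84.5, 31.4]
tcp_rot: [0.001, 1.05, -2.041]
contact_force: [0.3, -0.9, -0.4]
grip_width: 91.6
lin cm [-0.07 -0.01  0.02] rot deg [-0.   -0.14 -0.02] | lin if turned first [-0.07 -0.01  0.02] t 4.1 w 91.6 F [ 0.3 -0.9 -0.4] q [ 0.26  0.73  1.59 -0.4   1.22  0.95] p [472.4  84.5  31.4]
```

View pics/g1.png

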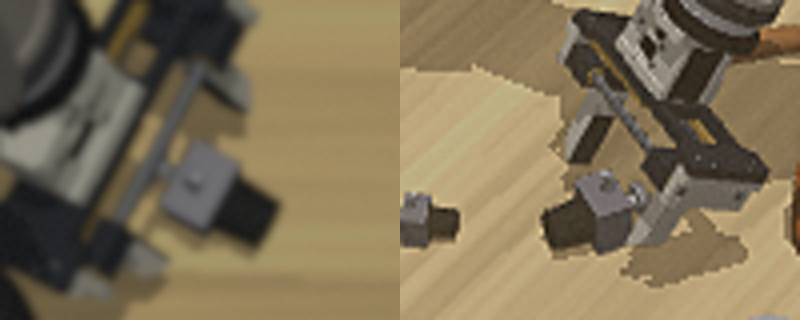

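The picture shows the fingers either side of the block. The fingertips are at scene-crop (580,160) and (645,240), so their midpoint (612,200) falls on the block. Closing now, then lifting.

```bash

for i in 1 2 ; do python3 -m crank '[{"linear":[0,0,0],"delta_rot":[0,0,0],"fingers":0},{"linear":[0,0,0],"delta_rot":[0,0,0],"fingers":0},{"linear":[0,0,0],"delta_rot":[0,0,0],"fingers":0},{"linear":[0,0,0],"delta_rot":[0,0,0],"fingers":0},{"linear":[0,0,0],"delta_rot":[0,0,0],"fingers":0}]' ; done
python3 - <<'E'
from h import *
o=bot.get_obs();R1=Ro.from_euler("xyz",o["tcp_rot"]).as_matrix();print(R1.T@up*8)
# final: pump z up, grasp approach azimuth 25
az=np.radians(25);h=np.array([np.cos(az),np.sin(az),0]);af=np.sin(np.pi/3)*h-.5*up
Rf=frame(af,[h[1],-h[0],0])
print("pump z in tool",R1.T@zp,Rf@(R1.T@zp))
to([470,60,120],Rf)
E
```

```text
time: 4.7
tool_pos: [472.7, 84.9, 32.2]
tcp_rot: [0.001, 1.05, -2.041]
contact_force: [0.8, 1.3, -0.3]
grip_width: 56.7
time: 5.2
tool_pos: [472.4, 84.8, 32.1]
tcp_rot: [0.0, 1.049, -2.042]
contact_force: [-0.7, 0.1, 2.1]
grip_width: 43.4
[-6.93724169e+00  3.44120849e-04  3.98430391e+00]
pump z in tool [-4.98037981e-01  1.26552495e-04 -8.67155207e-01] [2.10541890e-03 8.42137728e-04 9.99997429e-01]
lin cm [-6.52  0.59  6.9 ] rot deg [40.62 86.26 10.93] | lin if turned first [-6.09  2.15 -6.98] t 5.2 w 43.4 F [-0.7  0.1  2.1] q [ 0.27  0.73  1.58 -0.4   1.22  0.95] p [472.4  84.8  32.1]
```

```bash

python3 -m crank '[{"linear":[-1.7,0,1.0],"delta_rot":[0,0,0],"fingers":0},{"linear":[-1.7,0,1.0],"delta_rot":[0,0,0],"fingers":0},{"linear":[-1.7,0,1.0],"delta_rot":[0,0,0],"fingers":0},{"linear":[-1.7,0,1.0],"delta_rot":[0,0,0],"fingers":0},{"linear":[-1.7,0,1.0],"delta_rot":[0,0,0],"fingers":0}]'
for i in 1 2; do python3 -m crank '[{"linear":[0,0,0],"delta_rot":[3.39,7.19,0.91],"fingers":0},{"linear":[0,0,0],"delta_rot":[3.39,7.19,0.91],"fingers":0},{"linear":[0,0,0],"delta_rot":[3.39,7.19,0.91],"fingers":0},{"linear":[0,0,0],"delta_rot":[3.39,7.19,0.91],"fingers":0},{"linear":[0,0,0],"delta_rot":[3.39,7.19,0.91],"fingers":0}]'; done
python3 -m crank '[{"linear":[0,0,0],"delta_rot":[3.39,7.19,0.91],"fingers":0},{"linear":[0,0,0],"delta_rot":[3.39,7.19,0.91],"fingers":0},{"linear":[0,0,0],"delta_rot":[0,0,0],"fingers":0},{"linear":[0,0,0],"delta_rot":[0,0,0],"fingers":0},{"linear":[0,0,0],"delta_rot":[0,0,0],"fingers":0}]'
python3 - <<'E'
from h import *
az=np.radians(25);h=np.array([np.cos(az),np.sin(az),0]);af=np.sin(np.pi/3)*h-.5*up
Rf=frame(af,[h[1],-h[0],0])
to([470,60,60],Rf)
t=capture("top");s=capture("scene")
cv2.imwrite("pics/g2.png",np.hstack([crop(t,200,195,100,100,4),crop(s,225,130,100,100,4)]))
E
```

```text
time: 5.7
tool_pos: [472.1, 83.9, 131.2]
tcp_rot: [0.0, 1.05, -2.041]
contact_force: [0.0, -0.3, -1.3]
grip_width: 43.4
time: 6.2
tool_pos: [472.5, 83.6, 131.4]
tcp_rot: [2.346, 1.379, 0.039]
contact_force: [0.1, 0.4, -2.0]
grip_width: 43.4
time: 6.7
tool_pos: [468.1, 95.9, 128.2]
tcp_rot: [2.993, 0.983, 0.528]
contact_force: [-0.3, 0.5, -1.5]
grip_width: 43.8
time: 7.2
tool_pos: [464.0, 103.6, 125.3]
tcp_rot: [3.089, 0.861, 0.574]
contact_force: [-0.4, 0.1, -1.6]
grip_width: 43.4
lin cm [3.17 3.6  6.06] rot deg [ 8.03 19.14  6.6 ] | lin if turned first [1.54 4.2  6.3 ] t 7.2 w 43.4 F [-0.4  0.1 -1.6] q [-0.3   0.23  2.35  1.48  0.53 -0.68] p [464.  103.6 125.3]
```

View pics/g2.png

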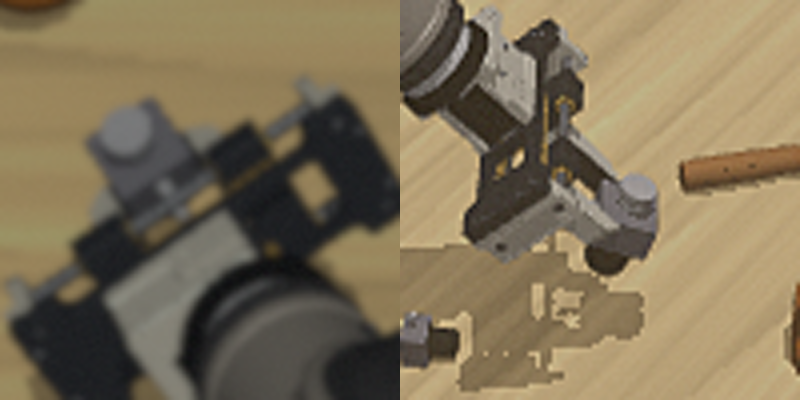

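The stopper is held and mostly upright, with its plunger on top at top-crop (128,128). The wrist speed limit left about 22° of the turn undone, so I'll finish that.

```bash

for i in 1 2; do python3 -m crank '[{"linear":[0,0,0],"delta_rot":[0.8,1.91,0.66],"fingers":0},{"linear":[0,0,0],"delta_rot":[0.8,1.91,0.66],"fingers":0},{"linear":[0,0,0],"delta_rot":[0.8,1.91,0.66],"fingers":0},{"linear":[0,0,0],"delta_rot":[0.8,1.91,0.66],"fingers":0},{"linear":[0,0,0],"delta_rot":[0.8,1.91,0.66],"fingers":0}]'; done
python3 - <<'E'
from h import *
az=np.radians(25);h=np.array([np.cos(az),np.sin(az),0]);af=np.sin(np.pi/3)*h-.5*up
Rf=frame(af,[h[1],-h[0],0])
to([470,60,60],Rf)
E
```

```text
time: 7.8
tool_pos: [463.9, 103.9, 125.4]
tcp_rot: [3.11, 0.69, 0.503]
contact_force: [-0.4, 0.5, -0.5]
grip_width: 43.7
time: 8.3
tool_pos: [464.1, 104.1, 125.4]
tcp_rot: [-3.141, 0.521, 0.437]
contact_force: [-0.9, -0.5, -1.1]
grip_width: 43.5
lin cm [1.51 4.25 6.33] rot deg [-0.01 -0.13  0.04] | lin if turned first [1.52 4.24 6.32] t 8.3 w 43.5 F [-0.9 -0.5 -1.1] q [-0.43  0.51  2.64  2.28  1.05 -1.58] p [464.1 104.1 125.4]
```

```bash
cat >> h.py <<'E'
az=np.radians(25);hh=np.array([np.cos(az),np.sin(az),0]);af=np.sin(np.pi/3)*hh-.5*up
Rf=frame(af,[hh[1],-hh[0],0])
E
python3 - <<'E'
from h import *
to([530,75,120],Rf);to([530,75,55],Rf)
E
```

```text
lin cm [ 3.78  5.42 -1.9 ] rot deg [-0.01 -0.13  0.04] | lin if turned first [ 3.78  5.42 -1.91] t 8.3 w 43.5 F [-0.9 -0.5 -1.1] q [-0.43  0.51  2.64  2.28  1.05 -1.58] p [464.1 104.1 125.4]
lin cm [7.02 5.43 3.73] rot deg [-0.01 -0.13  0.04] | lin if turned first [7.03 5.42 3.72] t 8.3 w 43.5 F [-0.9 -0.5 -1.1] q [-0.43  0.51  2.64  2.28  1.05 -1.58] p [464.1 104.1 125.4]
```

```bash

python3 -m crank '[{"linear":[0.75,1.08,-0.38],"delta_rot":[0,0,0],"fingers":0},{"linear":[0.75,1.08,-0.38],"delta_rot":[0,0,0],"fingers":0},{"linear":[0.75,1.08,-0.38],"delta_rot":[0,0,0],"fingers":0},{"linear":[0.75,1.08,-0.38],"delta_rot":[0,0,0],"fingers":0},{"linear":[0.75,1.08,-0.38],"delta_rot":[0,0,0],"fingers":0}]'
python3 -m crank '[{"linear":[0.65,0,1.13],"delta_rot":[0,0,0],"fingers":0},{"linear":[0.65,0,1.13],"delta_rot":[0,0,0],"fingers":0},{"linear":[0.65,0,1.13],"delta_rot":[0,0,0],"fingers":0},{"linear":[0.65,0,1.13],"delta_rot":[0,0,0],"fingers":0},{"linear":[0.65,0,1.13],"delta_rot":[0,0,0],"fingers":0}]'
python3 - <<'E'
from h import *
to([530,75,45],Rf)
t=capture("top");s=capture("scene")
np.savez("t3.npz",**t);np.savez("s3.npz",**s)
u=proj(t,[530,75,60]).astype(int);v=proj(s,[530,75,50]).astype(int);print(u,v)
cv2.imwrite("pics/g3.png",np.hstack([crop(t,u[0]-25,u[1]-25,50,50,8),crop(s,v[0]-25,v[1]-25,50,50,8)]))
E
```

```text
time: 8.8
tool_pos: [525.3, 72.7, 122.8]
tcp_rot: [-3.141, 0.523, 0.438]
contact_force: [0.5, -0.3, -1.2]
grip_width: 43.7
time: 9.3
tool_pos: [524.8, 73.0, 57.1]
tcp_rot: [-3.14, 0.523, 0.438]
contact_force: [0.2, -0.9, -1.1]
grip_width: 43.6
lin cm [0.48 0.04 0.77] rot deg [-0.01 -0.05  0.1 ] | lin if turned first [0.48 0.04 0.77] t 9.3 w 43.6 F [ 0.2 -0.9 -1.1] q [-0.44  0.76  2.48  2.3   1.11 -1.65] p [524.8  73.   57.1]
[253 213] [289 215]
```

View pics/g3.png

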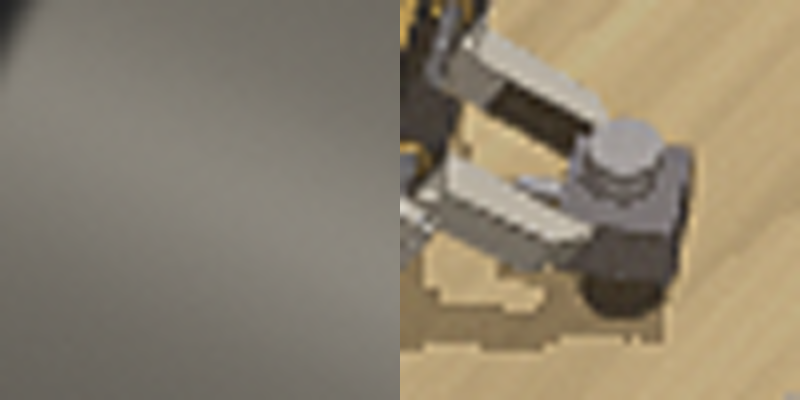

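The stopper looks upright, with the plunger head at crop (628,150) and the rubber end directly below. The arm hides it in the top view. I'll lower it slowly until it touches.

```bash

python3 -m crank '[{"linear":[0.08,0,0.14],"delta_rot":[0,0,0],"fingers":0},{"linear":[0.08,0,0.14],"delta_rot":[0,0,0],"fingers":0},{"linear":[0.08,0,0.14],"delta_rot":[0,0,0],"fingers":0},{"linear":[0.05,0,0.087],"delta_rot":[0,0,0],"fingers":0},{"linear":[0,0,0],"delta_rot":[0,0,0],"fingers":0}]'
python3 -m crank '[{"linear":[0.05,0,0.087],"delta_rot":[0,0,0],"fingers":0},{"linear":[0,0,0],"delta_rot":[0,0,0],"fingers":0},{"linear":[0,0,0],"delta_rot":[0,0,0],"fingers":0},{"linear":[0,0,0],"delta_rot":[0,0,0],"fingers":0},{"linear":[0,0,0],"delta_rot":[0,0,0],"fingers":0}]'
python3 -m crank '[{"linear":[0.05,0,0.087],"delta_rot":[0,0,0],"fingers":0},{"linear":[0,0,0],"delta_rot":[0,0,0],"fingers":0},{"linear":[0,0,0],"delta_rot":[0,0,0],"fingers":0},{"linear":[0,0,0],"delta_rot":[0,0,0],"fingers":0},{"linear":[0,0,0],"delta_rot":[0,0,0],"fingers":0}]'
```

```text
time: 9.9
tool_pos: [524.4, 72.4, 51.8]
tcp_rot: [-3.141, 0.523, 0.436]
contact_force: [-0.4, 0.5, -1.3]
grip_width: 43.8
time: 10.4
tool_pos: [524.3, 72.4, 50.6]
tcp_rot: [-3.141, 0.523, 0.436]
contact_force: [-0.0, -0.6, -1.5]
grip_width: 43.3
time: 10.9
tool_pos: [524.3, 72.5, 49.6]
tcp_rot: [-3.141, 0.523, 0.436]
contact_force: [0.1, -0.0, -1.5]
grip_width: 43.9
```

```bash

for i in 1 2 3; do python3 -m crank '[{"linear":[0.05,0,0.087],"delta_rot":[0,0,0],"fingers":0},{"linear":[0,0,0],"delta_rot":[0,0,0],"fingers":0},{"linear":[0,0,0],"delta_rot":[0,0,0],"fingers":0},{"linear":[0,0,0],"delta_rot":[0,0,0],"fingers":0},{"linear":[0,0,0],"delta_rot":[0,0,0],"fingers":0}]' | grep -E "pos|force"; done
```

```text
tool_pos: [524.3, 72.5, 48.6]
contact_force: [1.6, 0.3, -1.3]
tool_pos: [524.3, 72.4, 47.6]
contact_force: [-0.3, 0.5, -1.1]
tool_pos: [524.4, 72.6, 47.5]
contact_force: [-3.3, -1.2, 5.5]
```

Contact at 47.5 mm with about 7 N. Releasing, then backing off along the approach direction.

```bash

for i in 1 2; do python3 -m crank '[{"linear":[0,0,0],"delta_rot":[0,0,0],"fingers":0.85},{"linear":[0,0,0],"delta_rot":[0,0,0],"fingers":0.85},{"linear":[0,0,0],"delta_rot":[0,0,0],"fingers":0.85},{"linear":[0,0,0],"delta_rot":[0,0,0],"fingers":0.85},{"linear":[0,0,0],"delta_rot":[0,0,0],"fingers":0.85}]' | grep -E "pos|force|width"; done
for i in 1 2; do python3 -m crank '[{"linear":[-1.5,0,0],"delta_rot":[0,0,0],"fingers":0.85},{"linear":[-1.5,0,0],"delta_rot":[0,0,0],"fingers":0.85},{"linear":[-1.5,0,0],"delta_rot":[0,0,0],"fingers":0.85},{"linear":[-1.5,0,0],"delta_rot":[0,0,0],"fingers":0.85},{"linear":[-1.5,0,0],"delta_rot":[0,0,0],"fingers":0.85}]' | grep -E "pos|force|width"; done
python3 - <<'E'
from h import *
Rd=frame([0,0,-1],[hh[1],-hh[0],0])
to([480,50,180],Rd)
t=capture("top");s=capture("scene")
np.savez("t4.npz",**t);np.savez("s4.npz",**s)
u=proj(t,[530,75,60]).astype(int);v=proj(s,[530,75,50]).astype(int);print(u,v)
cv2.imwrite("pics/g4.png",np.hstack([crop(t,u[0]-25,u[1]-25,50,50,8),crop(s,v[0]-25,v[1]-25,50,50,8)]))
E
```

```text
tool_pos: [524.3, 72.4, 46.6]
contact_force: [0.5, -0.2, 0.3]
grip_width: 76.4
tool_pos: [524.3, 72.5, 46.6]
contact_force: [0.9, 0.5, -0.7]
grip_width: 78.3
tool_pos: [465.0, 44.9, 84.4]
contact_force: [-0.2, -0.1, 0.3]
grip_width: 77.9
tool_pos: [411.6, 13.9, 123.6]
contact_force: [-0.3, -0.2, -0.6]
grip_width: 78.1
lin cm [ 3.55 -0.38 -9.28] rot deg [  0.06 -59.82   0.28] | lin if turned first [-6.24 -0.38 -7.73] t 14.4 w 78.1 F [-0.3 -0.2 -0.6] q [-0.99  0.54  2.7   1.77  1.06 -1.67] p [411.6  13.9 123.6]
[253 213] [289 215]
```

View pics/g4.png

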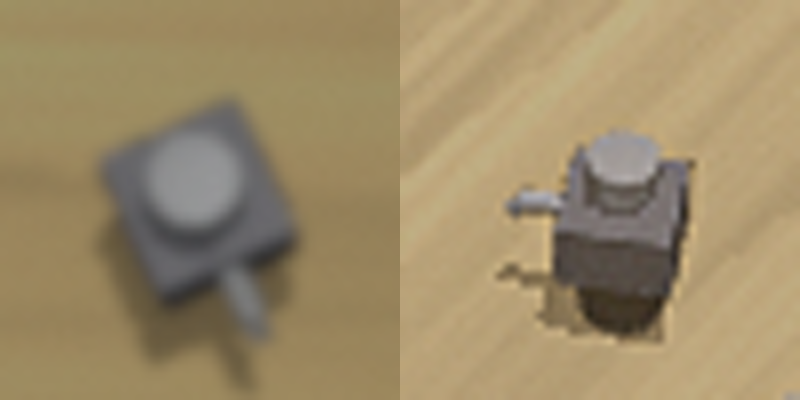

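The stopper stands free. Its plunger head is at top-crop (194,182) and scene-crop (622,152), its spout points back at the robot, and the block's yaw is still about 25°.

```bash

python3 -m crank '[{"linear":[0.71,-0.08,-1.86],"delta_rot":[0,0,0],"fingers":0.85},{"linear":[0.71,-0.08,-1.86],"delta_rot":[0,0,0],"fingers":0.85},{"linear":[0.71,-0.08,-1.86],"delta_rot":[0,0,0],"fingers":0.85},{"linear":[0.71,-0.08,-1.86],"delta_rot":[0,0,0],"fingers":0.85},{"linear":[0.71,-0.08,-1.86],"delta_rot":[0,0,0],"fingers":0.85}]' >/dev/null
for i in 1 2 3; do python3 -m crank '[{"linear":[0,0,0],"delta_rot":[0,-4,0],"fingers":0.85},{"linear":[0,0,0],"delta_rot":[0,-4,0],"fingers":0.85},{"linear":[0,0,0],"delta_rot":[0,-4,0],"fingers":0.85},{"linear":[0,0,0],"delta_rot":[0,-4,0],"fingers":0.85},{"linear":[0,0,0],"delta_rot":[0,-4,0],"fingers":0.85}]' |grep -E "pos|rot"; done
cat >> h.py <<'E'
Rd=frame([0,0,-1],[hh[1],-hh[0],0])
E
python3 - <<'E'
from h import *
t=dict(np.load("t4.npz"));s=dict(np.load("s4.npz"))
pt=(228+194/8-.5,188+182/8-.5);ps=(264+222/8-.5,190+152/8-.5)
a=onz(t,*pt,80);b=onz(s,*ps,80);print(a,b,tri(t,pt,s,ps))
P=(a+b)/2
# flask again: amber in scene/top
for n,c in(("t",t),("s",s)):
    hsv=cv2.cvtColor(c["image"],cv2.COLOR_BGR2HSV);print(hsv[170,206] if n=="t" else hsv[195,340])
to([P[0],P[1],110],Rd)
E
```

```text
tool_pos: [480.2, 52.2, 186.0]
tcp_rot: [-3.135, 0.874, 0.447]
tool_pos: [479.6, 52.5, 185.2]
tcp_rot: [-3.124, 1.223, 0.459]
tool_pos: [479.4, 52.8, 185.0]
tcp_rot: [-1.307, 1.563, 2.278]
[531.996575    77.68320373  80.        ] [532.6001666   77.67838995  80.        ] [532.24452318  77.85177626  79.56732753]
[ 15 194 122]
[ 16 139  99]
lin cm [ 6.89  0.06 -5.86] rot deg [0.38 0.11 0.41] | lin if turned first [ 6.9  -0.02 -5.84] t 16.5 w 78.4 F [-0.2 -0.1 -0.6] q [-0.05  0.3   1.7   0.01  1.15  1.07] p [479.4  52.8 185. ]
```

```bash

python3 -m crank '[{"linear":[0.4,0.01,-1.17],"delta_rot":[0.08,0.02,0.08],"fingers":0.85},{"linear":[0.4,0.01,-1.17],"delta_rot":[0.08,0.02,0.08],"fingers":0.85},{"linear":[0.4,0.01,-1.17],"delta_rot":[0.08,0.02,0.08],"fingers":0.85},{"linear":[0.4,0.01,-1.17],"delta_rot":[0.08,0.02,0.08],"fingers":0.85},{"linear":[0.4,0.01,-1.17],"delta_rot":[0.08,0.02,0.08],"fingers":0.85}]' >/dev/null
python3 -c "
from h import *
to([532.2,77.8,53],Rd)"
```

```text
lin cm [10.67 -0.3   0.15] rot deg [-0.18 -0.27 -0.16] | lin if turned first [10.67 -0.27  0.1 ] t 17.0 w 78.1 F [-0.6  0.1 -0.6] q [-0.    0.42  1.58 -0.    1.14  1.14] p [534.2  75.7 165.7]
```

```bash

for i in 1 2; do python3 -m crank '[{"linear":[1.07,-0.03,0.01],"delta_rot":[0,0,0],"fingers":0.85},{"linear":[1.07,-0.03,0.01],"delta_rot":[0,0,0],"fingers":0.85},{"linear":[1.07,-0.03,0.01],"delta_rot":[0,0,0],"fingers":0.85},{"linear":[1.07,-0.03,0.01],"delta_rot":[0,0,0],"fingers":0.85},{"linear":[1.07,-0.03,0.01],"delta_rot":[0,0,0],"fingers":0.85}]' ; done
python3 -c "
from h import *
to([532.2,77.8,53],Rd)"
```

```text
time: 17.5
tool_pos: [532.4, 76.3, 111.7]
tcp_rot: [2.524, 1.566, -0.185]
contact_force: [-0.5, -0.0, 0.4]
grip_width: 78.1
time: 18.0
tool_pos: [531.9, 77.5, 58.3]
tcp_rot: [2.534, 1.565, -0.175]
contact_force: [0.6, -0.1, 0.5]
grip_width: 78.2
lin cm [-0.07 -0.01 -0.04] rot deg [-0.17 -0.26 -0.18] | lin if turned first [-0.07 -0.01 -0.04] t 18.0 w 78.2 F [ 0.6 -0.1  0.5] q [ 0.    0.55  1.7  -0.    0.88  1.14] p [531.9  77.5  58.3]
```

```bash

for i in 1 2; do python3 -m crank '[{"linear":[0,0,0],"delta_rot":[0,0,0],"fingers":0},{"linear":[0,0,0],"delta_rot":[0,0,0],"fingers":0},{"linear":[0,0,0],"delta_rot":[0,0,0],"fingers":0},{"linear":[0,0,0],"delta_rot":[0,0,0],"fingers":0},{"linear":[0,0,0],"delta_rot":[0,0,0],"fingers":0}]' |grep width; done
for i in 1 2; do python3 -m crank '[{"linear":[-1.4,0,0],"delta_rot":[0,0.02,0],"fingers":0},{"linear":[-1.4,0,0],"delta_rot":[0,0,0],"fingers":0},{"linear":[-1.4,0,0],"delta_rot":[0,0,0],"fingers":0},{"linear":[-1.4,0,0],"delta_rot":[0,0,0],"fingers":0},{"linear":[-1.4,0,0],"delta_rot":[0,0,0],"fingers":0}]' ; done
python3 - <<'E'
from h import *
t=capture("top");s=capture("scene")
np.savez("t5.npz",**t);np.savez("s5.npz",**s)
to([625,187,192],Rd)
cv2.imwrite("pics/g5.png",np.hstack([crop(t,181,152,50,50,8),crop(s,314,178,50,50,8)]))
E
```

```text
grip_width: 42.5
grip_width: 26.7
time: 19.5
tool_pos: [531.1, 77.6, 129.3]
tcp_rot: [2.548, 1.566, -0.16]
contact_force: [-0.1, -0.2, -1.4]
grip_width: 26.8
time: 20.0
tool_pos: [530.7, 77.6, 199.3]
tcp_rot: [2.582, 1.566, -0.127]
contact_force: [-0.6, -0.6, -1.2]
grip_width: 26.7
lin cm [  0.34  -6.01 -13.04] rot deg [-0.16 -0.46 -0.25] | lin if turned first [  0.26  -5.97 -13.06] t 20.1 w 26.7 F [-0.  -1.2 -0.7] q [ 0.    0.38  1.54 -0.    1.22  1.14] p [531.9  77.7 200.6]
```

View pics/g5.png

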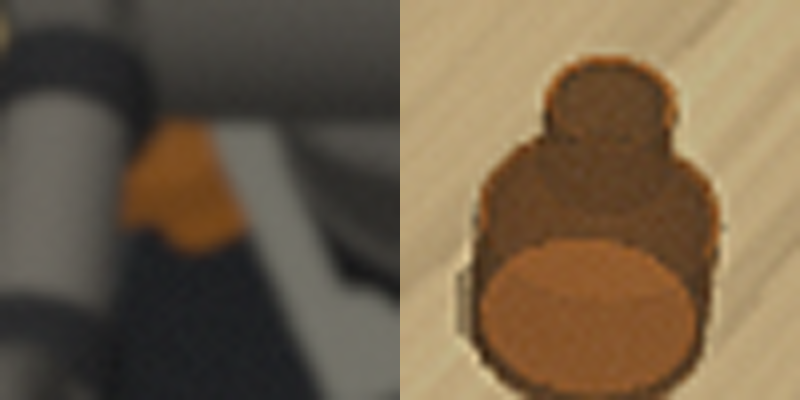

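The flask has not moved: its rim far edge is still at scene-crop (610,58). But the grip width of 26.7 mm isn't the block's 44, so I need to see what I'm holding.

```bash

python3 - <<'E'
from h import *
s=dict(np.load("s5.npz"))
v=proj(s,[532,78,190]).astype(int);print(v)
cv2.imwrite("pics/g6.png",crop(s,v[0]-50,v[1]-40,100,130,5)[:600])
E
```

```text
[291 180]
```

View pics/g6.png

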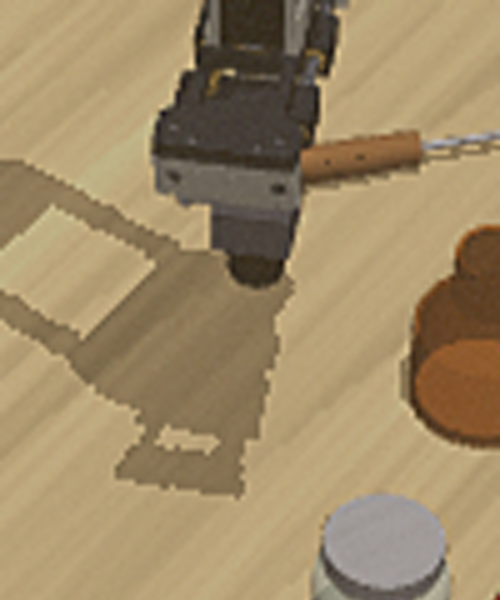

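```bash

python3 - <<'E'
from h import *
s=dict(np.load("s5.npz"));t=dict(np.load("t5.npz"))
for z in(110,120,130,141,150,171,200,175):print(z,((proj(s,[532,78,z])-[241,140])*5).round(0))
c=crop(s,265,155,52,50,8);u=proj(t,[532,78,190]).astype(int)
cv2.imwrite("pics/g7.png",np.hstack([c,crop(t,u[0]-25,u[1]-25,48,50,8)]))
E
```

```text
110 [251. 305.]
120 [251. 292.]
130 [252. 280.]
141 [252. 266.]
150 [252. 254.]
171 [252. 227.]
200 [253. 188.]
175 [252. 222.]
```

View pics/g7.png

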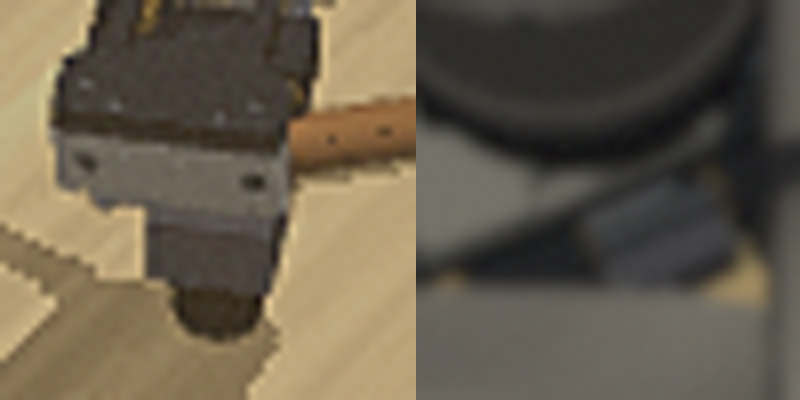

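```bash

python3 - <<'E'
from h import *
s=capture("scene");o=bot.get_obs();R1=Ro.from_euler("xyz",o["tcp_rot"]).as_matrix();p=o["tool_pos"]
im=cv2.resize(s["image"][150:210,255:330],None,fx=8,fy=8,interpolation=cv2.INTER_CUBIC)
left=im.copy();print(o["grip_width"],p)
def dr(pts,col):
    q=np.array([((proj(s,P)-[255,150]+.5)*8) for P in pts]).astype(int);cv2.polylines(im,[q],True,col,1)
W=lambda x,y,z:p+R1@np.array([x,y,z])
for sg in(1,-1):
    dr([W(25,sg*13.4,-9.5),W(25,sg*13.4,9.5),W(0,sg*13.4,9.5),W(0,sg*13.4,-9.5)],(0,0,255))
    dr([W(25,sg*22,-9.5),W(25,sg*22,9.5),W(0,sg*22,9.5),W(0,sg*22,-9.5)],(0,255,0))
for x in(59-30,59-60):dr([W(x,-22,-22),W(x,22,-22),W(x,22,22),W(x,-22,22)],(255,0,0))
cv2.imwrite("pics/g8.png",im)
E
```

```text
26.780980985739955 [531.32828713  77.63339942 199.39030647]
```

View pics/g8.png

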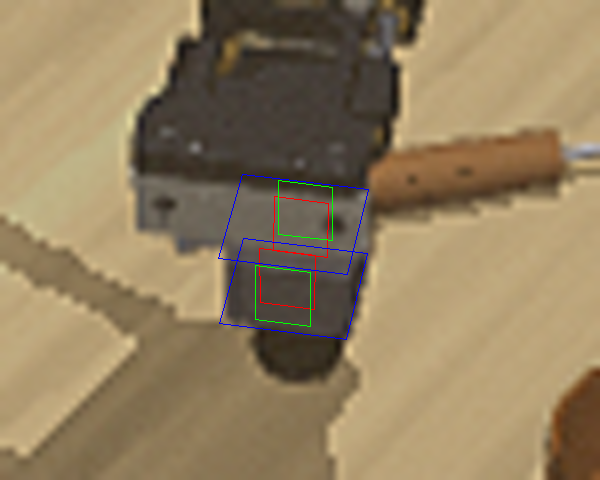

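The outline check fits a block held exactly where planned, but I can't see the near finger. I'll turn the wrist so the jaws sit side-on to the camera; the yaw in the neck doesn't matter.

```bash

for i in 1 2; do python3 -m crank '[{"linear":[0,0,0],"delta_rot":[-8.4,0,0],"fingers":0},{"linear":[0,0,0],"delta_rot":[-8.4,0,0],"fingers":0},{"linear":[0,0,0],"delta_rot":[-8.4,0,0],"fingers":0},{"linear":[0,0,0],"delta_rot":[-8.4,0,0],"fingers":0},{"linear":[0,0,0],"delta_rot":[-8.4,0,0],"fingers":0}]'; done
python3 - <<'E'
from h import *
s=capture("scene");t=capture("top");np.savez("s6.npz",**s);np.savez("t6.npz",**t)
cv2.imwrite("pics/g9.png",crop(s,245,145,90,70,8))
E
```

```text
time: 20.65
tool_pos: [530.4, 77.6, 197.7]
tcp_rot: [1.788, 1.567, -0.181]
contact_force: [-0.6, 0.1, -1.4]
grip_width: 26.3
time: 21.15
tool_pos: [530.5, 77.6, 197.7]
tcp_rot: [1.064, 1.567, -0.173]
contact_force: [-0.6, -0.5, -1.3]
grip_width: 26.4
```

View pics/g9.png

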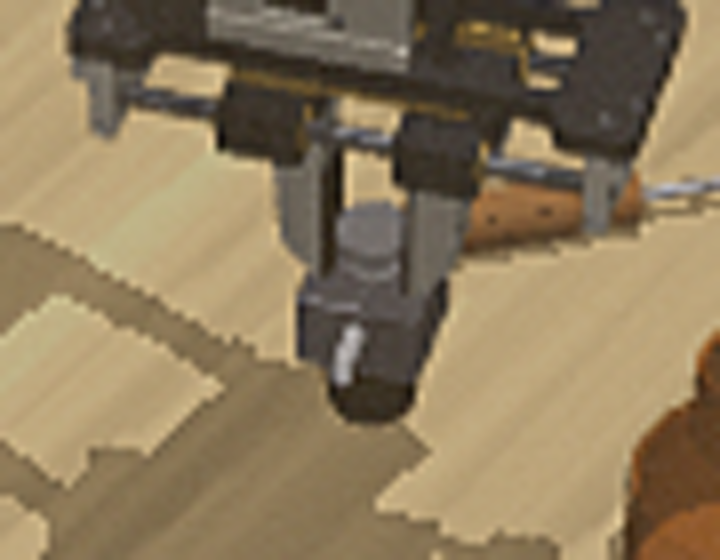

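```bash

python3 - <<'E'
from h import *
s=dict(np.load("s6.npz"))
zs=np.arange(90,240,.5)
for n,pu,pv in(("head top centre",372,225),("tips mid",372,284),("small end near edge",370,422)):
    u,v=245+pu/8-.5,145+pv/8-.5
    xy=np.array([530.5,77.6])
    if "edge" in n: xy=xy+15.5*np.array([.56,-.83])
    pr=np.array([proj(s,[*xy,z]) for z in zs]);i=np.abs(pr[:,1]-v).argmin();print(n,zs[i],pr[i],(u,v))
# ray test: what depth if z=given
print(bot.get_obs()["tool_pos"])
E
```

```text
head top centre 217.5 [291.11586436 172.6759419 ] (291.0, 172.625)
tips mid 190.5 [291.01720735 180.03616838] (291.0, 180.0)
small end near edge 139.5 [290.74119129 197.2792238 ] (290.75, 197.25)
[530.50088548  77.57203039 197.87546544]
```

The stopper is held by its plunger head, with the fingertips resting on the block top, so the real fingertips are at about the reported TCP rather than 25 mm ahead of it. The stopper is upright, centred and firm (bottom 58.5 mm below the reported TCP), and this hold keeps the fingers clear of the rim. I'll carry it over the flask like this and check the alignment there.

```bash

python3 - <<'E'
from h import *
o=bot.get_obs();R1=Ro.from_euler("xyz",o["tcp_rot"]).as_matrix()
Rn=frame([0,0,-1],R1[:,1]);to([625.5,186.5,192],Rn)
s0=dict(np.load("scene0.npz"))
E
```

```text
lin cm [ 0.02 12.52 -7.23] rot deg [-0.    0.11 -0.19] | lin if turned first [-1.000e-02  1.252e+01 -7.230e+00] t 21.25 w 26.8 F [-0.2 -0.1 -2.2] q [ 0.    0.38  1.54 -0.    1.22 -0.33] p [530.5  77.6 197.9]
```

```bash

for i in 1 2; do python3 -m crank '[{"linear":[0,1.25,-0.72],"delta_rot":[0,0,0],"fingers":0},{"linear":[0,1.25,-0.72],"delta_rot":[0,0,0],"fingers":0},{"linear":[0,1.25,-0.72],"delta_rot":[0,0,0],"fingers":0},{"linear":[0,1.25,-0.72],"delta_rot":[0,0,0],"fingers":0},{"linear":[0,1.25,-0.72],"delta_rot":[0,0,0],"fingers":0}]'; done
python3 -m crank '[{"linear":[0.4,0,0],"delta_rot":[0,0,0],"fingers":0},{"linear":[0.4,0,0],"delta_rot":[0,0,0],"fingers":0},{"linear":[0.4,0,0],"delta_rot":[0,0,0],"fingers":0},{"linear":[0,0,0],"delta_rot":[0,0,0],"fingers":0},{"linear":[0,0,0],"delta_rot":[0,0,0],"fingers":0}]'
python3 - <<'E'
from h import *
s=capture("scene");t=capture("top");np.savez("s7.npz",**s);np.savez("t7.npz",**t)
o=bot.get_obs();print(o["tool_pos"],o["grip_width"])
x,y=o["tool_pos"][:2]
u=proj(t,[x,y,180]).astype(int);print(u)
a=crop(s,310,160,50,70,8)
# mark expected small-end centre and rim-far edge
print("small end",(proj(s,[x,y,127])-[310,160]+.5)*8)
cv2.imwrite("pics/g10.png",np.hstack([a,crop(t,u[0]-25,u[1]-25,50,70,8)]))
E
```

```text
time: 21.75
tool_pos: [578.6, 132.3, 198.4]
tcp_rot: [1.07, 1.566, -0.177]
contact_force: [-0.2, -0.0, -0.8]
grip_width: 26.7
time: 22.25
tool_pos: [626.2, 186.5, 198.4]
tcp_rot: [1.032, 1.566, -0.215]
contact_force: [0.2, 0.5, -1.7]
grip_width: 26.5
time: 22.75
tool_pos: [626.1, 185.7, 187.6]
tcp_rot: [1.112, 1.565, -0.131]
contact_force: [0.7, -0.0, -1.1]
grip_width: 26.8
[626.31786549 185.84495252 188.00030258] 26.712323615409133
[196 153]
small end [242.62629858 233.31909052]
```

View pics/g10.png

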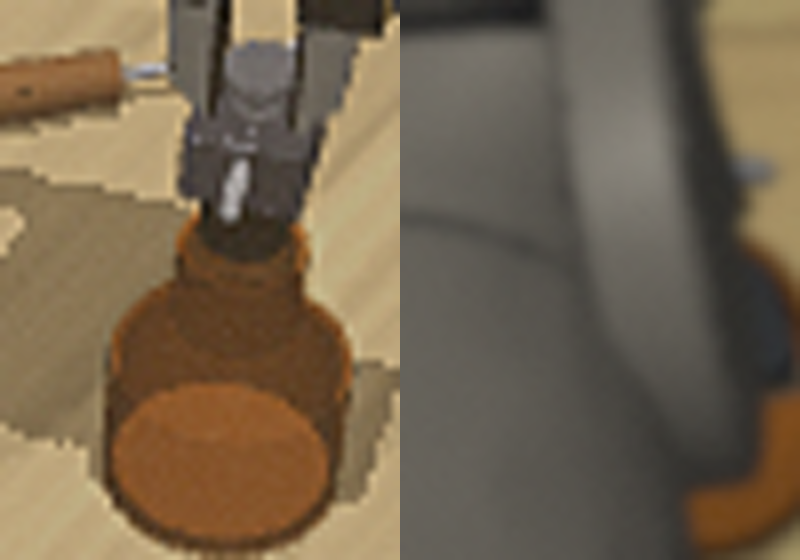

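The small end sits over the neck, its centre at u≈242 against the rim centre at 243, with about 2 mm error in depth. I'll shift 1 mm and descend gently, watching the force.

```bash

python3 -m crank '[{"linear":[0.2,0.01,0.12],"delta_rot":[0,0,0],"fingers":0},{"linear":[0.2,0,0],"delta_rot":[0,0,0],"fingers":0},{"linear":[0.2,0,0],"delta_rot":[0,0,0],"fingers":0},{"linear":[0.2,0,0],"delta_rot":[0,0,0],"fingers":0},{"linear":[0.2,0,0],"delta_rot":[0,0,0],"fingers":0}]' | grep -E "pos|force"
python3 -m crank '[{"linear":[0.2,0,0],"delta_rot":[0,0,0],"fingers":0},{"linear":[0.2,0,0],"delta_rot":[0,0,0],"fingers":0},{"linear":[0.2,0,0],"delta_rot":[0,0,0],"fingers":0},{"linear":[0,0,0],"delta_rot":[0,0,0],"fingers":0},{"linear":[0,0,0],"delta_rot":[0,0,0],"fingers":0}]' | grep -E "pos|force"
```

```text
tool_pos: [626.8, 185.1, 177.7]
contact_force: [-0.9, 0.8, 2.3]
tool_pos: [626.7, 184.9, 171.1]
contact_force: [-0.2, 0.4, -0.5]
```

```bash

for i in 1 2; do python3 -m crank '[{"linear":[0.2,0,0],"delta_rot":[0,0,0],"fingers":0},{"linear":[0.2,0,0],"delta_rot":[0,0,0],"fingers":0},{"linear":[0.2,0,0],"delta_rot":[0,0,0],"fingers":0},{"linear":[0.1,0,0],"delta_rot":[0,0,0],"fingers":0},{"linear":[0,0,0],"delta_rot":[0,0,0],"fingers":0}]' | grep -E "pos|force"; done
```

```text
tool_pos: [626.8, 185.0, 164.4]
contact_force: [-0.0, 1.1, -1.4]
tool_pos: [626.8, 185.0, 157.4]
contact_force: [-0.6, 0.6, -1.0]
```

Smooth so far, with about 9 mm left.

```bash

python3 -m crank '[{"linear":[0.2,0,0],"delta_rot":[0,0,0],"fingers":0},{"linear":[0.2,0,0],"delta_rot":[0,0,0],"fingers":0},{"linear":[0.1,0,0],"delta_rot":[0,0,0],"fingers":0},{"linear":[0.1,0,0],"delta_rot":[0,0,0],"fingers":0},{"linear":[0,0,0],"delta_rot":[0,0,0],"fingers":0}]' | grep -E "pos|force"
for i in 1 2; do python3 -m crank '[{"linear":[0.1,0,0],"delta_rot":[0,0,0],"fingers":0},{"linear":[0,0,0],"delta_rot":[0,0,0],"fingers":0},{"linear":[0,0,0],"delta_rot":[0,0,0],"fingers":0},{"linear":[0,0,0],"delta_rot":[0,0,0],"fingers":0},{"linear":[0,0,0],"delta_rot":[0,0,0],"fingers":0}]' | grep -E "pos|force"; done
```

```text
tool_pos: [626.9, 185.0, 151.5]
contact_force: [-1.2, 1.9, -0.6]
tool_pos: [626.9, 184.9, 150.5]
contact_force: [-1.6, 1.5, -0.5]
tool_pos: [627.1, 185.0, 149.8]
contact_force: [-1.2, 1.6, 1.6]
```

```bash

for i in 1 2; do python3 -m crank '[{"linear":[0.1,0,0],"delta_rot":[0,0,0],"fingers":0},{"linear":[0,0,0],"delta_rot":[0,0,0],"fingers":0},{"linear":[0,0,0],"delta_rot":[0,0,0],"fingers":0},{"linear":[0,0,0],"delta_rot":[0,0,0],"fingers":0},{"linear":[0,0,0],"delta_rot":[0,0,0],"fingers":0}]' | grep -E "pos|force|time"; done
```

```text
time: 26.85
tool_pos: [627.1, 185.0, 148.8]
contact_force: [-2.1, 1.6, 4.1]
time: 27.35
tool_pos: [627.2, 185.2, 148.5]
contact_force: [-3.0, 3.1, 7.5]
```

The force rises at the predicted seat height (148.5). Releasing, rising clear and looking.

```bash

python3 -m crank '[{"linear":[0,0,0],"delta_rot":[0,0,0],"fingers":0.7},{"linear":[0,0,0],"delta_rot":[0,0,0],"fingers":0.7},{"linear":[0,0,0],"delta_rot":[0,0,0],"fingers":0.7},{"linear":[0,0,0],"delta_rot":[0,0,0],"fingers":0.7},{"linear":[0,0,0],"delta_rot":[0,0,0],"fingers":0.7}]'
python3 -m crank '[{"linear":[-0.5,0,0],"delta_rot":[0,0,0],"fingers":0.7},{"linear":[-1,0,0],"delta_rot":[0,0,0],"fingers":0.7},{"linear":[-1.5,0,0],"delta_rot":[0,0,0],"fingers":0.7},{"linear":[-2,0,0],"delta_rot":[0,0,0],"fingers":0.7},{"linear":[-2,0,0],"delta_rot":[0,0,0],"fingers":0.7}]'
python3 - <<'E'
from h import *
s=capture("scene");t=capture("top");np.savez("s8.npz",**s);np.savez("t8.npz",**t)
cv2.imwrite("pics/g11.png",crop(s,310,160,50,70,8))
E
```

```text
time: 27.85
tool_pos: [626.6, 184.6, 146.9]
tcp_rot: [0.979, 1.566, -0.264]
contact_force: [0.5, -0.7, -0.1]
grip_width: 61.3
time: 28.35
tool_pos: [626.5, 185.0, 219.1]
tcp_rot: [1.136, 1.565, -0.106]
contact_force: [-0.2, 0.5, 0.3]
grip_width: 64.3
```

View pics/g11.png

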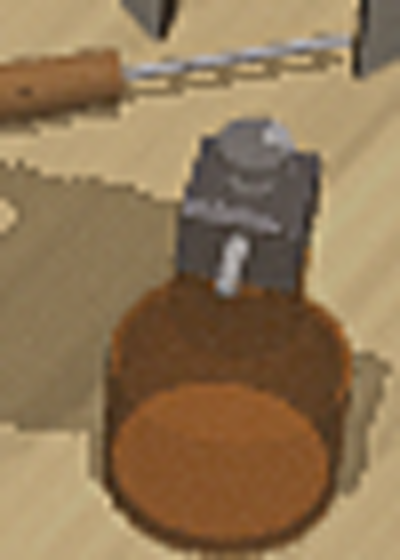

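The block is down over the rim, its front lower edge at crop v≈290 with the neck hidden. The plunger head is up at (253,140). I'll compare that with the seated prediction and close the fingers for the press.

```bash

for i in 1 2; do python3 -m crank '[{"linear":[0.3,0,0],"delta_rot":[0,0,0],"fingers":0},{"linear":[0.3,0,0],"delta_rot":[0,0,0],"fingers":0},{"linear":[0.3,0,0],"delta_rot":[0,0,0],"fingers":0},{"linear":[0.3,0,0],"delta_rot":[0,0,0],"fingers":0},{"linear":[0.3,0,0],"delta_rot":[0,0,0],"fingers":0}]' ; done
python3 - <<'E'
from h import *
s=dict(np.load("s8.npz"))
u,v=310+253/8-.5,160+140/8-.5
for z in(165,170,175,180):print(z,onz(s,u,v,z).round(1),((proj(s,[626.5,185,z])-[310,160]+.5)*8).round(0))
E
```

```text
time: 28.95
tool_pos: [626.5, 184.9, 201.7]
tcp_rot: [1.068, 1.566, -0.175]
contact_force: [0.1, 1.0, 0.4]
grip_width: 28.9
time: 29.45
tool_pos: [626.8, 185.0, 187.4]
tcp_rot: [1.136, 1.565, -0.106]
contact_force: [0.1, -0.3, -0.0]
grip_width: 0.7
165 [622.9 193.  165. ] [250. 156.]
170 [625.4 188.  170. ] [251. 146.]
175 [628.  183.1 175. ] [252. 135.]
180 [630.5 178.1 180. ] [253. 125.]
```

```bash

python3 -m crank '[{"linear":[0.3,0,0],"delta_rot":[0,0,0],"fingers":0},{"linear":[0.3,0,0],"delta_rot":[0,0,0],"fingers":0},{"linear":[0.3,0,0],"delta_rot":[0,0,0],"fingers":0},{"linear":[0.2,0,0],"delta_rot":[0,0,0],"fingers":0},{"linear":[0.2,0,0],"delta_rot":[0,0,0],"fingers":0}]' | grep -E "pos|force"
for i in 1 2 3 ; do python3 -m crank '[{"linear":[0.1,0,0],"delta_rot":[0,0,0],"fingers":0},{"linear":[0.1,0,0],"delta_rot":[0,0,0],"fingers":0},{"linear":[0,0,0],"delta_rot":[0,0,0],"fingers":0},{"linear":[0,0,0],"delta_rot":[0,0,0],"fingers":0},{"linear":[0,0,0],"delta_rot":[0,0,0],"fingers":0}]' | grep -E "pos|force"; done
```

```text
tool_pos: [626.8, 185.0, 174.4]
contact_force: [0.6, -0.9, 0.4]
tool_pos: [626.9, 185.0, 172.8]
contact_force: [-0.6, 0.2, -0.3]
tool_pos: [626.9, 185.0, 170.7]
contact_force: [-0.3, -0.2, -0.7]
tool_pos: [626.9, 185.0, 168.7]
contact_force: [-0.3, -0.4, -0.6]
```

```bash

for i in 1 2 3 4 5; do python3 -m crank '[{"linear":[0.1,0,0],"delta_rot":[0,0,0],"fingers":0},{"linear":[0.1,0,0],"delta_rot":[0,0,0],"fingers":0},{"linear":[0,0,0],"delta_rot":[0,0,0],"fingers":0},{"linear":[0,0,0],"delta_rot":[0,0,0],"fingers":0},{"linear":[0,0,0],"delta_rot":[0,0,0],"fingers":0}]' | grep -E "pos|force"; done
```

```text
tool_pos: [627.0, 185.0, 166.9]
contact_force: [0.6, -0.4, 1.7]
tool_pos: [627.0, 185.0, 164.8]
contact_force: [0.3, 0.6, 3.5]
tool_pos: [627.0, 185.0, 162.8]
contact_force: [0.3, -0.2, 4.8]
tool_pos: [627.0, 185.0, 160.7]
contact_force: [-0.1, -0.6, 4.4]
tool_pos: [627.1, 185.0, 159.7]
contact_force: [-2.0, -0.8, 9.9]
```

```bash

python3 -m crank '[{"linear":[0.1,0,0],"delta_rot":[0,0,0],"fingers":0},{"linear":[0,0,0],"delta_rot":[0,0,0],"fingers":0},{"linear":[0,0,0],"delta_rot":[0,0,0],"fingers":0},{"linear":[0,0,0],"delta_rot":[0,0,0],"fingers":0},{"linear":[0,0,0],"delta_rot":[0,0,0],"fingers":0}]' | grep -E "pos|force"
python3 -m crank '[{"linear":[-0.3,0,0],"delta_rot":[0,0,0],"fingers":0},{"linear":[-0.5,0,0],"delta_rot":[0,0,0],"fingers":0},{"linear":[-0.5,0,0],"delta_rot":[0,0,0],"fingers":0},{"linear":[-1.5,0,0],"delta_rot":[0,0,0],"fingers":0},{"linear":[-2,0,0],"delta_rot":[0,0,0],"fingers":0}]' | grep -E "pos|force"
python3 -m crank '[{"linear":[-2,0,0],"delta_rot":[0,0,0],"fingers":0},{"linear":[-2,0,0],"delta_rot":[0,0,0],"fingers":0},{"linear":[-2,0,0],"delta_rot":[0,0,0],"fingers":0},{"linear":[0,0,0],"delta_rot":[0,0,0],"fingers":0},{"linear":[0,0,0],"delta_rot":[0,0,0],"fingers":0}]'
python3 - <<'E'
from h import *
s=capture("scene");t=capture("top")
d=cv2.absdiff(s["image"],dict(np.load("scene0.npz"))["image"]).max(2)
v=np.where(d>60,255,0).astype(np.uint8)
cv2.imwrite("pics/g12.png",np.hstack([crop(s,310,160,50,70,8),cv2.resize(cv2.cvtColor(v,8),(400,560))]))
E
```

```text
tool_pos: [627.2, 185.0, 159.6]
contact_force: [-3.4, -1.4, 14.4]
tool_pos: [625.4, 184.8, 204.1]
contact_force: [0.5, -0.3, -0.0]
time: 35.45
tool_pos: [625.9, 185.0, 264.6]
tcp_rot: [1.032, 1.566, -0.21]
contact_force: [-0.6, -0.7, -0.1]
grip_width: 0.5
```

View pics/g12.png

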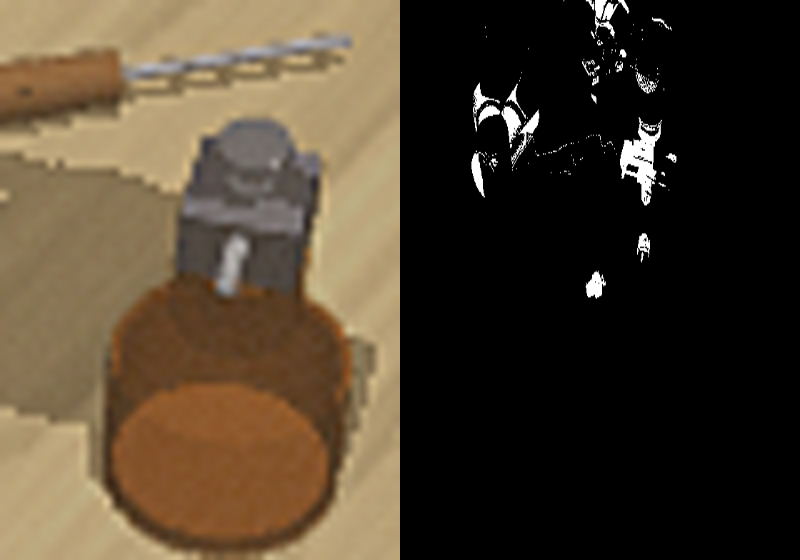

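The plunger is back up at (253,140), as before the press. The flask hasn't moved, and the difference image shows changes only at the arm, the pump's old spot and the flask top. Handing in.

```bash
python3 -c "
from plant import workorder
print(workorder.close_job())"
```

```text
the job is handed in; nothing more can be done
None
```

The job is done and handed in at about 35 s of the 69 s allowed; no verdict was reported. I stood the pump stopper on its small end and let go. I then took it again from above, set it into the flask's neck, released it, pressed the plunger to its stop and let it spring back.

**Checks that passed**
- **Seating:** the stopper met resistance at the predicted height, reported TCP z about 148.5 mm, at about 8 N. The last picture agrees to a few mm; I did not measure its tilt in the neck.
- **Plunger:** it moved about 7.7 mm from first contact, then the force rose to 14 N without further travel. That is above the spring's 5 N, so it was at its stop. It is back up in the last picture.
- **Flask and bystanders:** the flask looks unmoved. A difference against the first scene image shows changes only at the arm, the stopper's old spot and the flask top.

**What disagreed**
- **Second grip:** it closed at 26.7 mm instead of 44 mm. The fingers had taken the plunger head, not the block. The real fingertips appear to sit at about the reported TCP, not the stated 25 mm ahead of it. The hold was firm and upright, so I inserted the stopper that way.
- **Pictures:** I viewed 14, four past the budget of 10. About three of them went on working out that grip.

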